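# Dispense one specimen cassette and nudge it onto the empty tray

## Task

Press the dispenser's plunger all the way down once and let it come back up, so that a single cassette is ejected onto the deck. Then gently push that cassette sideways along the deck with the fingertips until it lies completely on the empty tray, flat and with no overhang. Do not squeeze, lift or carry anything, and leave the other cassettes and the things standing around undisturbed; finish clear of everything.

Things in the scene. Friction and masses are not known exactly. Their poses are not given: they have to be found in the camera images.
- dispenser: white cassette dispenser on a grey base, fixed. Origin on the worktop under the middle of its magazine; -x is its front (toward the robot), where cassettes come out; y runs along its deck. Magazine tower: x and y within 18 and 24 mm of the origin, 52 mm high, open on top, 14 mm high mouth at its front foot. Plunger housing behind it: x 18 to 66 mm, 44 mm high
- deck (a point): middle of the grey deck in front of the magazine, on its top, 4 mm above the worktop. The deck runs 55 mm either way along y to open ends that lead on to the two trays. Guides along y, 3 mm high (tops at z = 7 mm), bound a 38 mm wide channel, 19 mm to either side of this point; the rear guide is absent across the mouth
- plunger (a joint): travel of the plunger in m: 0 up, 0.018 fully down (a firm stop). Spring return; starts to move at about 2.5 N and takes about 6 N at the bottom. On the way down a linked blade pushes the lowest cassette out of the mouth, 2.33 mm per mm of plunger travel; every further full press ejects one more
- plunger_top (a point): centre of the top of the plunger's round black cap (32 mm across), pressed straight down; 75 mm above the worktop when up
- cassette_1: white plastic specimen cassette, 28 mm (its x) by 40 mm (its y) by 10 mm high, about 20 g, loose; origin at the centre of its underside. It starts as the lowest of four in the magazine; the first press ejects it, and it then lies in the deck's channel, long side along it, its centre 41 to 48 mm in front of the dispenser's origin
- cassette_2: same cassette, second from below in the magazine; stays in the magazine (it drops by one cassette height after the press)
- cassette_3: same cassette, third in the magazine; stays there
- cassette_4: same cassette, top one in the magazine; stays there
- cassette_old: same kind of cassette, already lying on the occupied tray; leave it there
- tray_empty: empty dark grey tray, fixed, at the left or right end of the deck (it varies). 49 mm (x) by 70 mm (y, along the deck); origin under its centre at worktop height, axes parallel to the dispenser's. Floor at z = 3 mm, 1 mm below the deck and 1 mm from its end; side walls 42 mm apart, tops at z = 6 mm; both ends in y open, so a cassette pushed too far hangs over the outer end
- tray_occupied: same tray at the other end of the deck, with a cassette on it
- coverglass_box: bystander: small white box 30x50x14 mm, origin at the centre of its underside
- petri_1: bystander: clear petri dish, 60 mm across, 16 mm high, origin at the centre of its underside
- bench_timer: bystander: white timer with buttons, 62x62x19 mm, origin at the centre of its underside
- tally_counter: bystander: white tally counter, 55x69x19 mm, origin at the centre of its underside
- immersion_oil: bystander: small brown bottle with black cap, 23 mm across, 58 mm high, standing behind the dispenser; origin at the centre of its underside
There are look-alikes about, which are no part of the job. What is shaped like the cassette_4 but green is not meant.

How it is judged:
On the way, in this order (a step that is already met when the one before it is completed fails the run):
1. the plunger is pressed all the way down (value of joint plunger above 0.0165 m), for 0.05 s.
2. the plunger is up again, one cassette lies on the deck, the rest are in the magazine (value of joint plunger below 0.003 m and x of cassette_1 in the frame of dispenser below -0.036 m and x of each of cassette_2, cassette_3, cassette_4 in the frame of dispenser above -0.007 m), for 0.1 s.
At the end, for the whole second after the job is handed in: the ejected cassette lies flat and at rest on the floor of the empty tray, its centre within 16 mm of the tray's centre along the tray (no overhang at either end); the plunger is up and the other three cassettes are in the magazine (y of cassette_1 in the frame of tray_empty between -0.016 and 0.016 m and x of cassette_1 in the frame of tray_empty between -0.012 and 0.012 m and height (world z) of cassette_1 below 0.0055 m and angle between cassette_1's own z axis and vertical below 0.06 rad and linear speed of cassette_1 below 0.01 m/s and value of joint plunger below 0.003 m and x of each of cassette_2, cassette_3, cassette_4 in the frame of dispenser above -0.007 m); the robot touches nothing.
It fails at once if the ejected cassette is squeezed or pushed hard (over 15 N from the fingers) (contact force between the fingers and cassette_1 above 15 N).
It fails at once if a cassette is lifted (the ejected one to more than 20 mm above the worktop, one in the magazine by more than 8 mm) (height (world z) of cassette_1 above 0.02 m or height (world z) of cassette_2 above 0.022 m or height (world z) of cassette_3 above 0.032 m or height (world z) of cassette_4 above 0.042 m).
It fails at once if a second cassette leaves the magazine (x of any of cassette_2, cassette_3, cassette_4 in the frame of dispenser below -0.012 m).
It fails at once if the cassette on the occupied tray is moved more than 10 mm (distance of cassette_old from where it was at the start of the episode above 0.01 m).
It fails at once if a bystander is moved more than 15 mm or the brown bottle is tipped over (angle between immersion_oil's own z axis and vertical above 0.4 rad or distance of any of coverglass_box, petri_1, bench_timer, tally_counter, immersion_oil from where it was at the start of the episode above 0.015 m).
It also fails if it takes over 38 s, if anything falls off the work surface, if the arm or the gripper's body presses on something with over 40 N, if the wrist force passes 120 N, or if a joint passes its speed limit or range.

## Robot

A 7-joint arm with a two-finger parallel gripper is mounted at the origin on a cart in front of the work surface, level with it; the furniture and walls round the work are solid. World frame = base frame: x ahead of the robot, y to its left, z up, the work surface at z = 0. Lengths are in m, angles in rad, forces in N, time in s.
With the tool pointing down it reaches from about 0.4 to 0.85 m from the base axis. Payload 10.4 kg.
Tool frame: the origin (TCP) lies at the very end of the fingers, on their centre line; the grasp point (between the pads) lies 19 mm behind it; z points along the fingers, y is the line along which they close (so a half turn about z gives the same grasp; the last joint's range is limited). The gripper opens to 87 mm and grips with 3 to 60 N. Pads are 19 mm wide; open, the fingers measure 117 mm over their backs; the gripper's body (75 mm by 190 mm) begins 51 mm behind the grasp point.
Start: joints at [1.115, 0.332, -0.065, 1.46, 0.022, 1.35, -0.088], TCP at [0.262, -0.567, 0.223] pointing down, gripper open.
Joint ranges: [-2.6, 2.6], [-0.5, 2.12], [-1.47, 1.34], [0.16, 2.42], [-1.27, 4.41], [0.06, 2.06], [-2.6, 2.6]. Speed limits (rad/s): [2.22, 2.22, 2.79, 2.79, 3.14, 3.14, 3.14].

## Interface

Orientations are given as a unit quaternion [x, y, z, w].
In Python, from bench import * gives the robot as it stands.
- The arm moves only by the tool step_arm, never from a script. Its arguments are lists of equal length, an entry for each row: "delta_pos": the shift along the world's x, y, z in units of 25 mm (1.0 is 25 mm), a list of three; "turn": the turn about the world's z in units of 0.12 rad (1.0 is 0.12 rad). In form: {"delta_pos": [[tx, ty, tz], ...], "turn": [turn, ...]}. A call has 1 to 12 rows; each row shifts and turns the commanded pose from where the row before left it; what a row does not reach is not made up. A row lasts 1/10 s, in which the tool goes at most 50 mm and 8.59 degrees, less where a joint would pass 70% of its speed; a pose out of reach is approached as far as the arm can. A call with a number of a shift or a turn outside -1 to 1 is refused whole. A call with a gripper value outside its range is refused whole. "grip" is the closure, from 0 (fully open) to 1 (shut), set as the call begins (left out, the last holds). The fingers move at their own pace and stop on an object; "newtons" is the grip in N (left out, the last holds). Time passes only in rows, so rows that do not move let the fingers close. It gives the time, the measured TCP pose, the force, the opening and the grip force at its end, in the units of the state.
- read_state(): the state, without advancing time (a new reading comes with each control period).
- camera(name): name is "scene" or "top"; returns a dict with "image" (384x512x3 uint8, red, green, blue), "z_map" (384x512 float32, m along the optical axis (not along the pixel's ray), 0 where there is no reading), "mtx" (3x3 intrinsics, pixels), "dist" ([k1, k2, p1, p2, k3] as OpenCV has them; the pictures are not rectified), "view" (4x4, takes a point from world to camera coordinates). Camera axes: x right, y up, looking along -z (the intrinsics and any distortion apply to the point x, -y, -z); pixel columns grow to the right and rows downward; lengths in m; the calibration is good to about 2 mm. A picture is of the moment at which its call begins.
- close_job(): hands the job in; it is judged then, once.
The state is a dict: "time": time; "joint_positions": joint angles; "joint_vel": joint speeds; "joint_torque": joint torques, N m; "ee_pos": TCP position; "eef_rot": TCP orientation; "ft_force": force on the tool from outside, world axes, zero at the start; "torque": the same for the moment, N m; "width": finger opening in m; "grip_force": force on a finger pad.
Only numpy, scipy, OpenCV 4.12 (cv2) and the standard library are available. Lean on these libraries where they do the work, as an engineer would, in place of code of your own. Each camera call takes 0.05 s, during which the arm holds its last target. There are 200 camera calls.

## Working session

There is one attempt and no reset: what is moved stays moved. The work goes in short steps, Python scripts to look and compute and a tool call to move; the robot and the scene stay as the last step left them, time stands still between calls to the robot, and variables do not carry over. Pictures are saved under pics/ and viewed, at most 10 in all, crops included, and the job is handed in when it is done.

Besides the shell and the picture viewer there is one more tool, called after "Request:" by a JSON object that holds its "op" and its "data", one argument or row to a line. step_arm: Moves the arm, as the interface text tells. Shifts and turns lie within -1 to 1; 1 stands for 25 mm of shift or 0.12 rad of turn. Its arguments: {"type":"object","properties":{"delta_pos":{"type":"array"},"turn":{"type":"array"},"grip":{"type":"number"},"newtons":{"type":"number"}},"required":["delta_pos","turn"]}

```bash
mkdir -p pics; cat > h.py <<'E'
from bench import *
import numpy as np, cv2, pickle
def shot(name,fn):
    c=camera(name); cv2.imwrite(fn,c["image"][:,:,::-1]); pickle.dump(c,open(fn[:-3]+'pkl','wb')); return c
def pt(c,u,v,z=None):
    p=cv2.undistortPoints(np.array([[[u,v]]],float),np.array(c["mtx"]),np.array(c["dist"]))[0,0]
    d=np.array([p[0],-p[1],-1.]); V=np.linalg.inv(np.array(c["view"])); R,t=V[:3,:3],V[:3,3]
    if z is None: s=float(c["z_map"][int(round(v)),int(round(u))])
    else: s=(z-t[2])/(R@d)[2]
    return R@d*s+t
E
python3 - <<'E'
from h import *
a=shot("top","pics/t1.png");b=shot("scene","pics/s1.png")
im=cv2.imread("pics/t1.png");cv2.imwrite("pics/t1b.png",cv2.resize(im,(800,600)))
s=read_state();print(s["time"],s["ee_pos"],s["eef_rot"],s["width"])
print(pt(a,256,192,0),pt(a,0,0,0),pt(a,511,383,0))
E
```

```text
0.1 [ 0.26197676 -0.56706565  0.22184619] [ 9.76674975e-01  2.14722147e-01 -1.66342688e-04 -6.04581215e-04] 0.08681028924225405
[ 0.52855709 -0.13682018  0.        ] [1.05064853 0.5606519  0.        ] [ 0.05787754 -0.76641308  0.        ]
```

View pics/t1b.png

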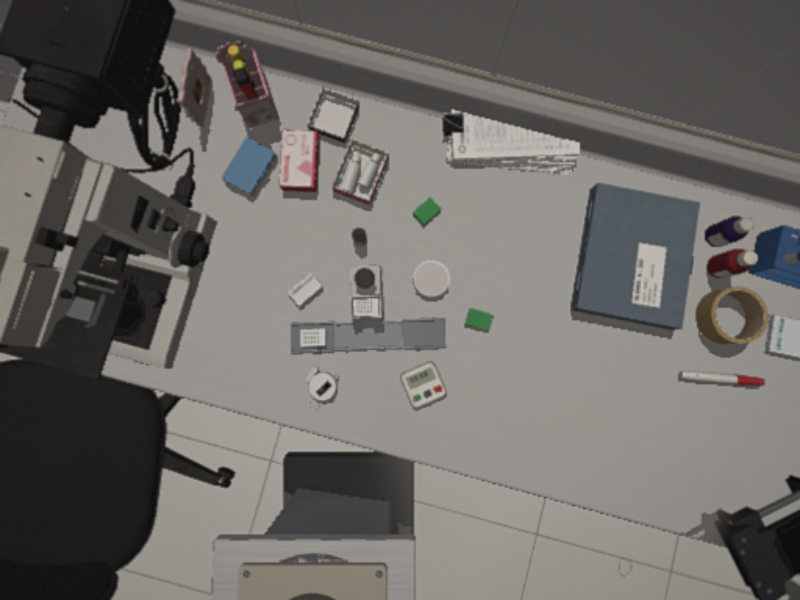

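View pics/s1.png

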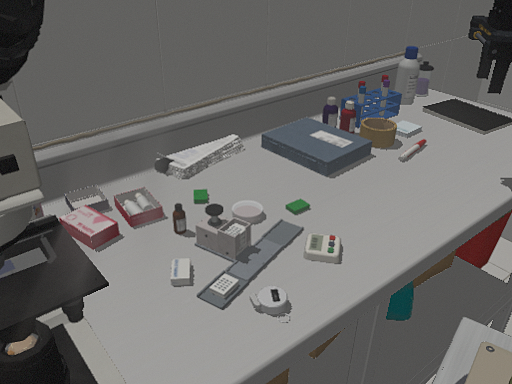

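The dispenser is at about (366,300) in the enlarged top view. The occupied tray is on its left at (312,338) and the empty tray on its right at (423,334). Next is a closer crop.

```bash
python3 - <<'E'
import cv2
im=cv2.imread("pics/t1.png")[140:265,175:300]
cv2.imwrite("pics/t1c.png",cv2.resize(im,(600,600),interpolation=cv2.INTER_CUBIC))
E
```

```text
(no output)
```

View pics/t1c.png

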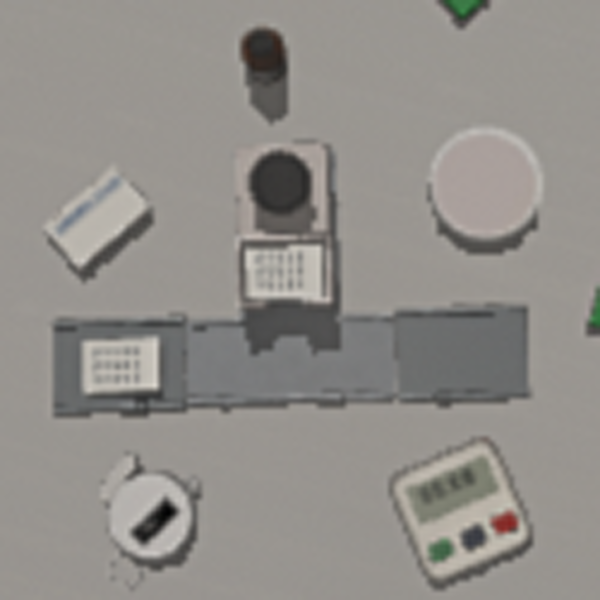

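The crop shows the plunger cap centre at (281,182). The tower top spans (240,240) to (327,303). The empty tray's corners are (395,312), (527,307), (529,397) and (397,402), and the deck runs between (187,362) and (396,357).

```bash
python3 - <<'E'
from h import *
c=pickle.load(open("pics/t1.pkl","rb"))
f=lambda u,v,z=None: pt(c,175+(u+.5)/4.8-.5,140+(v+.5)/4.8-.5,z).round(4)
print("cap",f(281,182,.075),f(281,182))
print("tower",f(284,271,.052),f(284,271))
for p in [(395,312),(527,307),(529,397),(397,402)]: print("tray",f(*p,.006))
for p in [(54,322),(55,414)]: print("occ",f(*p,.006))
print("petri",f(486,184,.016),"timer",f(461,512,.019), "oil",f(264,48,.058),"cass",f(121,366,.013))
E
```

```text
cap [ 0.5552 -0.0815  0.075 ] [ 0.5551 -0.0816  0.0756]
tower [ 0.5131 -0.0823  0.052 ] [ 0.5137 -0.0819  0.0454]
tray [ 0.4956 -0.1391  0.006 ]
tray [ 0.4985 -0.2093  0.006 ]
tray [ 0.4508 -0.2101  0.006 ]
tray [ 0.448  -0.1403  0.006 ]
occ [0.4897 0.0416 0.006 ]
occ [0.4412 0.0399 0.006 ]
petri [ 0.5631 -0.187   0.016 ] timer [ 0.3912 -0.1733  0.019 ] oil [ 0.6264 -0.0713  0.058 ] cass [0.4663 0.0047 0.013 ]
```

Request:
{"op": "step_arm", "data": {
  "delta_pos": [
    [0.587,0.972,0],
    [0.587,0.972,0],
    [0.587,0.972,0],
    [0.587,0.972,0],
    [0.587,0.972,0],
    [0.587,0.972,0],
    [0.587,0.972,0],
    [0.587,0.972,0],
    [0.587,0.972,0],
    [0.587,0.972,0],
    [0.587,0.972,0],
    [0.587,0.972,0]
  ],
  "turn": [-0.275,-0.275,-0.275,-0.275,-0.275,-0.275,-0.275,-0.275,-0.275,-0.275,-0.275,-0.275],
  "grip": 1,
  "newtons": 5
}}

```text
time: 1.3
ee_pos: [0.4385, -0.2747, 0.2223]
eef_rot: [1.0, 0.018, -0.0, -0.0]
ft_force: [0.7, -0.7, 0.1]
width: 0.0028
grip_force: 0.0
```

Request:
{"op": "step_arm", "data": {
  "delta_pos": [
    [0.587,0.972,0],
    [0.587,0.972,0],
    [0.587,0.972,0],
    [0.587,0.972,0],
    [0.587,0.972,0],
    [0.587,0.972,0],
    [0.587,0.972,0],
    [0.587,0.972,0],
    [0,0,-0.9],
    [0,0,-0.9],
    [0,0,-0.9],
    [0,0,0]
  ],
  "turn": [0,0,0,0,0,0,0,0,0,0,0,0]
}}

```text
time: 2.5
ee_pos: [0.5536, -0.0813, 0.1519]
eef_rot: [1.0, 0.018, -0.003, -0.0]
ft_force: [-1.2, 1.2, -0.3]
width: 0.0003
grip_force: 0.0
```

Request:
{"op": "step_arm", "data": {
  "delta_pos": [
    [0,0,-0.7],
    [0,0,-0.7],
    [0,0,-0.7],
    [0,0,-0.5],
    [0.06,0,0],
    [0,0,0]
  ],
  "turn": [0,0,0,0,0,0]
}}

```text
time: 3.1
ee_pos: [0.5577, -0.0814, 0.0909]
eef_rot: [1.0, 0.018, 0.0, 0.0]
ft_force: [0.2, 1.0, -0.1]
width: 0.0004
grip_force: 0.0
```

```bash
python3 - <<'E'
from h import *
c=shot("scene","pics/s2.png");cv2.imwrite("pics/s2c.png",cv2.resize(cv2.imread("pics/s2.png")[130:310,130:370],(800,600)))
s=read_state();print(s["ee_pos"],s["ft_force"])
E
```

```text
[ 0.5579259  -0.08142626  0.0912097 ] [0.52294984 0.29817306 0.71593027]
```

View pics/s2c.png

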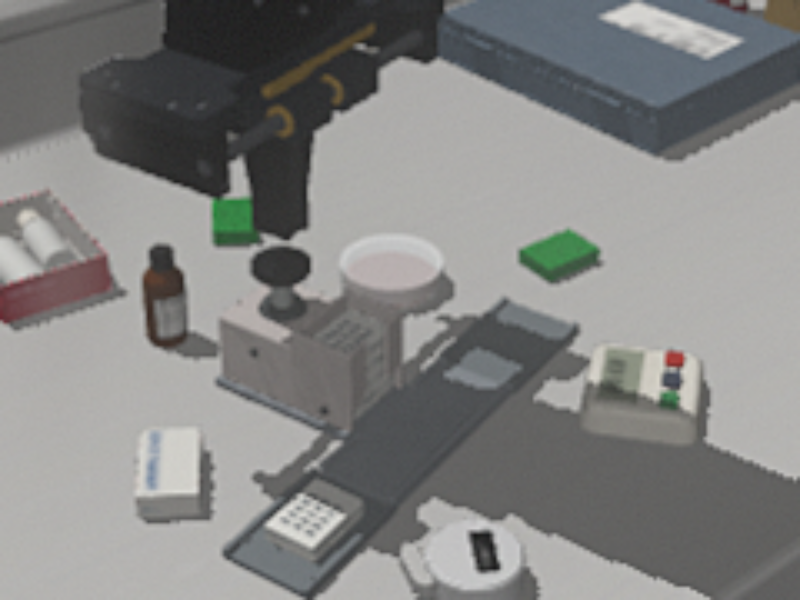

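The fingertips, at about (280,235), sit over the cap at (281,265), so I can press.

Request:
{"op": "step_arm", "data": {
  "delta_pos": [
    [0,0,-0.3],
    [0,0,-0.2],
    [0,0,-0.2],
    [0,0,-0.2],
    [0,0,-0.2],
    [0,0,-0.2],
    [0,0,-0.08],
    [0,0,0],
    [0,0,0]
  ],
  "turn": [0,0,0,0,0,0,0,0,0]
}}

```text
time: 4.05
ee_pos: [0.5574, -0.0814, 0.0569]
eef_rot: [1.0, 0.018, 0.0, 0.0]
ft_force: [-6.1, -0.5, 17.6]
width: 0.0006
grip_force: 8.6
```

The plunger is on its stop: 17.6 N at z = 57 mm. Now I release it.

Request:
{"op": "step_arm", "data": {
  "delta_pos": [
    [0,0,0.2],
    [0,0,0.2],
    [0,0,0.2],
    [0,0,0.2],
    [0,0,0.4],
    [0,0,0.8],
    [0,0,1],
    [0,0,0],
    [0,0,0],
    [0,0,0]
  ],
  "turn": [0,0,0,0,0,0,0,0,0,0]
}}

```text
time: 5.05
ee_pos: [0.5566, -0.0813, 0.1299]
eef_rot: [1.0, 0.018, -0.001, -0.0]
ft_force: [0.1, -0.4, -0.1]
width: 0.0003
grip_force: 0.0
```

```bash
python3 - <<'E'
from h import *
c=shot("scene","pics/s3.png");cv2.imwrite("pics/s3c.png",cv2.resize(cv2.imread("pics/s3.png")[190:310,180:340],(800,600),interpolation=cv2.INTER_CUBIC))
s=read_state();print(s["ee_pos"],s["ft_force"])
E
```

```text
[ 0.55652195 -0.0813356   0.12967528] [ 0.38079548 -0.25556812 -0.00228637]
```

View pics/s3c.png

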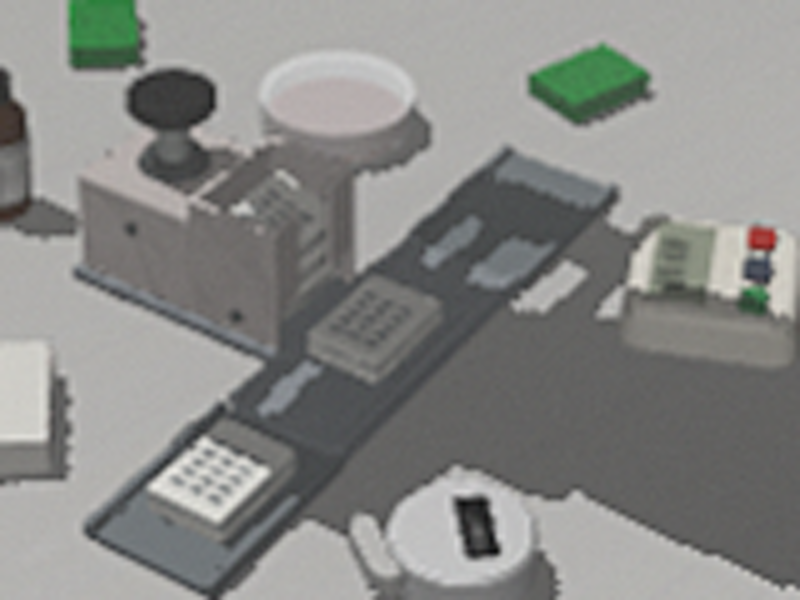

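One cassette lies in the channel, its top face centred at about (375,320) in the crop with corners near (308,330), (372,368), (442,305) and (375,275). The plunger is up and the other cassettes are in the magazine.

```bash
python3 - <<'E'
from h import *
c=pickle.load(open("pics/s3.pkl","rb"))
for p in [(375,320),(308,330),(372,368),(442,305),(375,275),(225,470)]: print(p,pt(c,180+p[0]/5,190+p[1]/5,.014).round(4))
print("tray far corners",[pt(c,180+p[0]/5,190+p[1]/5,.006).round(4) for p in [(507,150),(617,190),(90,528),(213,592)]])
E
```

```text
(375, 320) [ 0.4683 -0.0825  0.014 ]
(308, 330) [ 0.4831 -0.0649  0.014 ]
(372, 368) [ 0.4545 -0.0614  0.014 ]
(442, 305) [ 0.4548 -0.1026  0.014 ]
(375, 275) [ 0.4828 -0.1028  0.014 ]
(225, 470) [0.4623 0.0055 0.014 ]
tray far corners [array([ 0.494 , -0.2049,  0.006 ]), array([ 0.4471, -0.2069,  0.006 ]), array([0.4846, 0.0434, 0.006 ]), array([0.4377, 0.0422, 0.006 ])]
```

Request:
{"op": "step_arm", "data": {
  "delta_pos": [
    [-0.9,0.39,0],
    [-0.9,0.39,0],
    [-0.9,0.39,0],
    [-0.88,0.39,0],
    [0,0,-0.9],
    [0,0,-0.9],
    [0,0,-0.9],
    [0,0,-0.7],
    [0,0,0],
    [0,0,0]
  ],
  "turn": [0,0,0,0,0,0,0,0,0,0]
}}

```text
time: 6.1
ee_pos: [0.4674, -0.0422, 0.0455]
eef_rot: [1.0, 0.019, -0.001, -0.0]
ft_force: [0.1, 0.6, 0.1]
width: 0.0
grip_force: 0.0
```

```bash
python3 - <<'E'
from h import *
c=shot("scene","pics/s4.png");cv2.imwrite("pics/s4c.png",cv2.resize(cv2.imread("pics/s4.png")[190:310,180:340],(800,600),interpolation=cv2.INTER_CUBIC))
s=read_state();print(s["ee_pos"],s["ft_force"])
E
```

```text
[ 0.46794208 -0.04230667  0.04612302] [ 0.95808438  0.95235302 -0.23942869]
```

View pics/s4c.png

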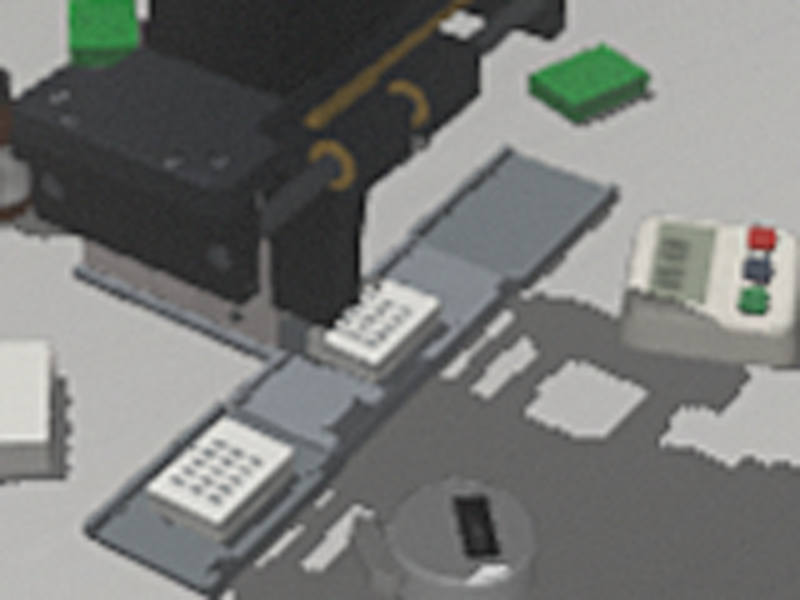

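The tip hangs beside the cassette's near end, with clear deck between it and the old cassette at (225,470). I'll lower it.

Request:
{"op": "step_arm", "data": {
  "delta_pos": [
    [0,0.1,-0.5],
    [0,0,-0.4],
    [0,0,-0.2],
    [0,0,-0.1],
    [0,0,-0.1],
    [0,0,0]
  ],
  "turn": [0,0,0,0,0,0]
}}

```text
time: 6.75
ee_pos: [0.4676, -0.0399, 0.0129]
eef_rot: [1.0, 0.018, -0.0, 0.0]
ft_force: [0.2, 0.1, 0.1]
width: 0.0003
grip_force: 0.0
```

Request:
{"op": "step_arm", "data": {
  "delta_pos": [
    [0,0,-0.16],
    [0,-0.1,0],
    [0,-0.1,0],
    [0,-0.1,0],
    [0,-0.1,0],
    [0.005,-0.12,0],
    [0.005,-0.12,0],
    [0.005,-0.12,0],
    [0.005,-0.12,0],
    [0.005,-0.12,0],
    [0.005,-0.12,0],
    [0,0,0]
  ],
  "turn": [0,0,0,0,0,0,0,0,0,0,0,0]
}}

```text
time: 7.95
ee_pos: [0.4684, -0.0684, 0.0091]
eef_rot: [1.0, 0.018, -0.0, 0.0]
ft_force: [-0.3, -1.1, 0.1]
width: 0.0006
grip_force: 0.0
```

Request:
{"op": "step_arm", "data": {
  "delta_pos": [
    [0.007,-0.15,0],
    [0.007,-0.15,0],
    [0.007,-0.15,0],
    [0.007,-0.15,0],
    [0.007,-0.15,0],
    [0.007,-0.15,0],
    [0.007,-0.15,0],
    [0.007,-0.15,0],
    [0.007,-0.15,0],
    [0.007,-0.15,0],
    [0,0,0]
  ],
  "turn": [0,0,0,0,0,0,0,0,0,0,0]
}}

```text
time: 9.05
ee_pos: [0.4701, -0.106, 0.0091]
eef_rot: [1.0, 0.018, 0.0, 0.0]
ft_force: [0.1, -0.1, -0.6]
width: 0.0005
grip_force: 0.0
```

```bash
python3 - <<'E'
from h import *
c=shot("scene","pics/s5.png");cv2.imwrite("pics/s5c.png",cv2.resize(cv2.imread("pics/s5.png")[190:310,180:340],(800,600),interpolation=cv2.INTER_CUBIC))
s=read_state();print(s["ee_pos"],s["ft_force"])
E
```

```text
[ 0.4701583  -0.10567654  0.00906551] [ 0.37519487  0.52157474 -0.55525537]
```

View pics/s5c.png

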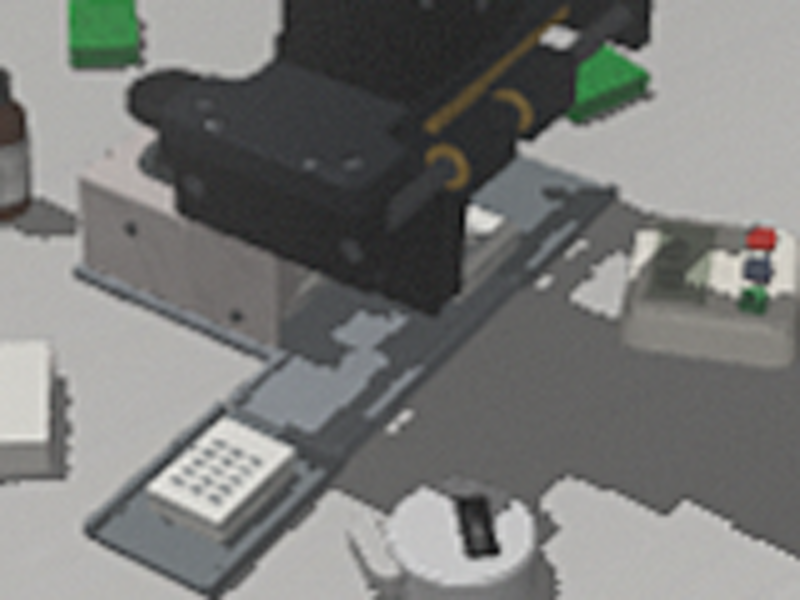

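The cassette is moving ahead of the finger. Its near edge ends at about (520,235), and the tray's outer corner is at (617,190).

```bash
python3 - <<'E'
from h import *
c=pickle.load(open("pics/s5.pkl","rb"))
for p,z in [((518,240),.004),((522,225),.014),((465,300),.006),((440,313),.009),((617,190),.006)]: print(p,pt(c,180+p[0]/5,190+p[1]/5,z).round(4))
E
```

```text
(518, 240) [ 0.4611 -0.1611  0.004 ]
(522, 225) [ 0.4578 -0.1578  0.014 ]
(465, 300) [ 0.4556 -0.1184  0.006 ]
(440, 313) [ 0.4564 -0.104   0.009 ]
(617, 190) [ 0.4471 -0.2069  0.006 ]
```

Request:
{"op": "step_arm", "data": {
  "delta_pos": [
    [0.006,-0.13,0],
    [0.006,-0.13,0],
    [0.006,-0.13,0],
    [0.006,-0.13,0],
    [0.006,-0.13,0],
    [0.006,-0.13,0],
    [0.006,-0.13,0],
    [0.005,-0.1,0],
    [0.005,-0.1,0],
    [0,-0.05,0],
    [0,0,0],
    [0,0,0]
  ],
  "turn": [0,0,0,0,0,0,0,0,0,0,0,0]
}}

```text
time: 10.3
ee_pos: [0.4715, -0.1343, 0.0091]
eef_rot: [1.0, 0.018, 0.0, 0.0]
ft_force: [0.4, -0.2, 1.1]
width: 0.0005
grip_force: 0.0
```

Request:
{"op": "step_arm", "data": {
  "delta_pos": [
    [0,0.2,0],
    [0,0.4,0],
    [0,0.4,0],
    [0,0,0.5],
    [0,0,1],
    [0,0,1],
    [0,0,1],
    [0,0,1],
    [0,0,1],
    [-0.5,0.5,0.5],
    [-0.5,0.5,0],
    [0,0,0]
  ],
  "turn": [0,0,0,0,0,0,0,0,0,0,0,0]
}}

```text
time: 11.5
ee_pos: [0.4459, -0.083, 0.1604]
eef_rot: [1.0, 0.019, 0.001, 0.0]
ft_force: [0.0, -1.0, 0.0]
width: 0.001
grip_force: 0.0
```

```bash
python3 - <<'E'
from h import *
c=shot("scene","pics/s6.png");cv2.imwrite("pics/s6c.png",cv2.resize(cv2.imread("pics/s6.png")[190:310,180:340],(800,600),interpolation=cv2.INTER_CUBIC))
s=read_state();print(s["ee_pos"],s["ft_force"])
E
```

```text
[ 0.44637235 -0.08396519  0.16008958] [ 0.35257726  0.51713372 -0.556455  ]
```

View pics/s6c.png

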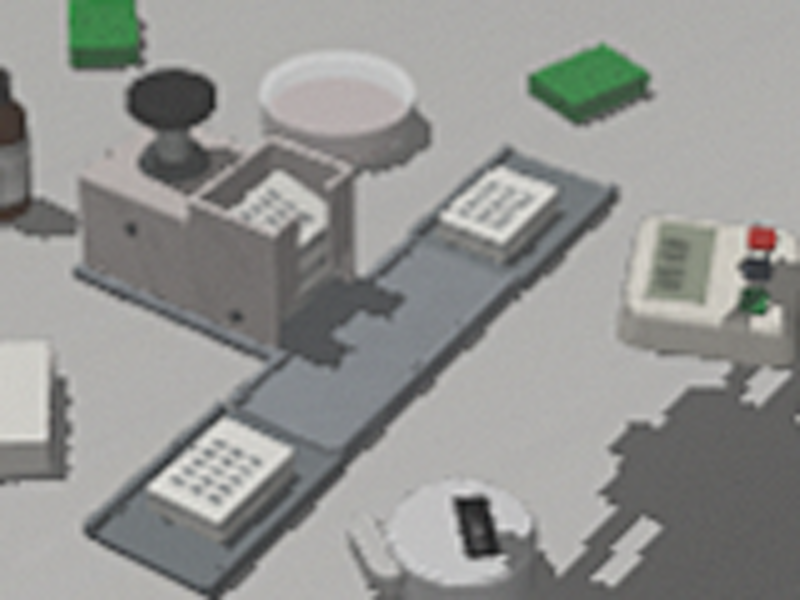

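The cassette lies on the tray, with top-face corners at (440,212), (503,242), (560,188) and (498,165). The tray joint runs from about (440,243) to (500,268).

```bash
python3 - <<'E'
from h import *
c=pickle.load(open("pics/s6.pkl","rb"))
P=[pt(c,180+p[0]/5,190+p[1]/5,.013) for p in [(440,212),(503,242),(560,188),(498,165)]]
print(np.round(P,4),np.mean(P,0)); print([pt(c,180+p[0]/5,190+p[1]/5,.006).round(4) for p in [(507,150),(617,190)]])
a=shot("top","pics/t2.png");im=cv2.imread("pics/t2.png")[190:240,170:300];cv2.imwrite("pics/t2c.png",cv2.resize(im,(780,300),interpolation=cv2.INTER_CUBIC))
E
```

```text
[[ 0.4865 -0.1482  0.013 ]
 [ 0.4584 -0.1463  0.013 ]
 [ 0.4597 -0.1866  0.013 ]
 [ 0.486  -0.1856  0.013 ]] [ 0.47265347 -0.16668907  0.013     ]
[array([ 0.494 , -0.2049,  0.006 ]), array([ 0.4471, -0.2069,  0.006 ])]
```

View pics/t2c.png

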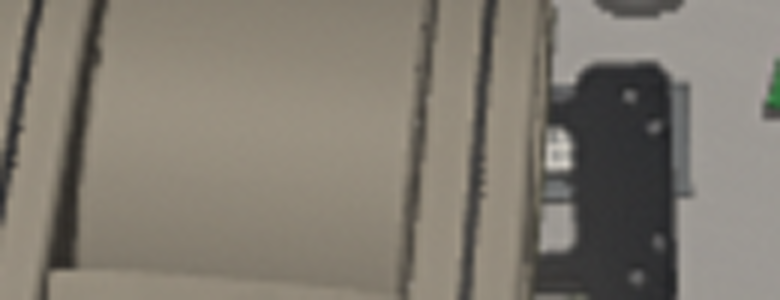

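The top view is blocked by the arm. The scene view puts the cassette about 4 mm from the tray's centre and flat on its floor, with about 11 mm between its rear edge and the tray's inner end. The arm is clear of everything at z = 0.16 m.

```bash
python3 -c "
from bench import *
print(close_job())"
```

```text
the job is handed in; nothing more can be done
None
```

I pressed the plunger fully once and let it return, then pushed the single ejected cassette onto the empty tray, where it lies flat about 4 mm off centre with no overhang; I handed the job in with the arm clear, and no verdict came back.

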